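# Shut the loaded centrifuge and start it

## Task

The small bench centrifuge is loaded and its lid stands open. With the fingertips, push the lid over from its blue outer face and ease it down until it is fully shut, without slamming it, pinching it or touching its underside; then press the green start button all the way in and let it go. Leave the red stop button alone, do not press start before the lid is shut, and do not lift or shift anything else on the bench.

Things in the scene. Friction and masses are not known exactly. Their poses are not given: they have to be found in the camera images.
- centrifuge: White bench centrifuge, fixed, 240 (own x) x 220 (own y) mm; flat top 110 mm above the bench. Origin: centre of its underside, at bench level. Own x runs from the front (button side, near the robot) to the back (hinge side), y left, z up; yaw within 0.4 rad. The front 70 mm of the top is a level deck with a display between the two buttons; behind it is the rotor well, which the lid covers.
- lid_hinge (a point): Middle of the lid's hinge axis, fixed on the centrifuge, at (108, 0, 117) mm in the centrifuge's frame; the axis runs along the centrifuge's y.
- lid (a joint): Opening angle of the lid, rad: 0 = shut (level), pi/2 = upright. Starts between 1.0 and 1.5; stop at 1.7. The hinge is stiff: the lid stays where it is left, and turning it takes about 0.4 N m, plus or minus 0.25 from its weight (2 to 4 N near its free edge). No spring, no catch; it shuts against a firm stop at 0. Its underside is lined with black rubber, not to be touched.
- lid_edge (a point): Middle of the lid's free edge, on its outer face. The lid is a flat plate 200 mm wide and 16 mm thick, outer face blue with a round window, no handle. This edge is 156 mm from the hinge axis along the lid; the outer face lies 10 mm beyond the axis. Shut, that face is level, 127 mm above the bench, its edge at x = -48 mm in the centrifuge's frame; open, it looks back and up, away from the buttons.
- start (a joint): Travel of the green start button, m: 0 = out, 0.006 = fully in. Pressed straight down; springs back when let go; about 5 N to press fully.
- start_top (a point): Centre of the top of the green start button, 28 mm across, on the front deck at (-88, -60) mm in the centrifuge's frame (to the robot's right). The point moves with the button.
- stop (a joint): Travel of the red stop button, m: 0 = out, 0.006 = fully in. Leave alone.
- stop_top (a point): Centre of the top of the red stop button, same size, at (-88, 60) mm in the centrifuge's frame.
- tube_rack: Loose orange rack of capped tubes, 70 x 110 mm, 80 mm high. Origin: centre of its underside.
- jar: Loose white jar with a red cap, 64 mm across, 80 mm high. Origin: centre of its underside.
- amber: Loose amber bottle, 44 mm across, 85 mm high. Origin: centre of its underside.
- cup: Loose yellow cup, 60 mm across, 60 mm high. Origin: centre of its underside.
- mouse: Loose blue computer mouse, 100 x 60 mm, 32 mm high. Origin: centre of its underside.
- tip_box: Loose blue box with a clear top, 82 x 122 mm, 56 mm high. Origin: centre of its underside.

How it is judged:
On the way, in this order (a step that is already met when the one before it is completed fails the run):
1. the lid is fully shut (within 0.03 rad) (value of joint lid below 0.03 rad), for 0.2 s.
2. the green start button is pressed in (4.5 mm or more of its 6 mm) with the lid shut (value of joint lid below 0.03 rad and value of joint start above 0.0045 m), for 0.1 s.
At the end, for the whole second after the job is handed in: The lid is shut (below 0.03 rad), both buttons are out (below 1.5 mm), and every loose thing is at rest within 20 mm of where it started (value of joint lid below 0.03 rad and value of joint each of start, stop below 0.0015 m and distance of each of tube_rack, jar, amber, cup, mouse, tip_box from where it was at the start of the episode below 0.02 m and linear speed of each of tube_rack, jar, amber, cup, mouse, tip_box below 0.02 m/s); the robot touches nothing.
It fails at once if the lid is slammed (closes faster than 2 rad/s) (velocity of joint lid below -2 rad/s).
It fails at once if the lid is pinched or lifted: the fingers touch its underside, or it is opened past 1.62 rad (contact force between the fingers and lid_c1 above 1 N or value of joint lid above 1.62 rad).
It fails at once if start is pressed with the lid open (value of joint lid above 0.05 rad and value of joint start above 0.003 m).
It fails at once if the red stop button is pressed (value of joint stop above 0.003 m).
It fails at once if a loose thing on the bench is lifted or shifted by more than 20 mm (distance of any of tube_rack, jar, amber, cup, mouse, tip_box from where it was at the start of the episode above 0.02 m).
It also fails if it takes over 42 s, if anything falls off the work surface, if the arm or the gripper's body presses on something with over 40 N, if the wrist force passes 120 N, or if a joint passes its speed limit or range.

## Robot

A 6-joint arm with a two-finger parallel gripper is mounted at the origin on the work surface. World frame = base frame: x ahead of the robot, y to its left, z up, the work surface at z = 0. Lengths are in m, angles in rad, forces in N, time in s.
With the tool pointing down it reaches from about 0.375 to 0.9 m from the base axis. Payload 3.1 kg.
Tool frame: the origin (TCP) lies at the very end of the fingers, on their centre line; the grasp point (between the pads) lies 19 mm behind it (manip.hold_point_z is the distance from the TCP to the grasp point, in m); y points along the fingers, z is the direction in which the jaws open and shut, and the axes are right-handed (so a half turn about y gives the same grasp; the last joint's range is limited). The gripper opens to 85 mm and grips with 20 to 120 N. Pads are 22 mm wide; open, the fingers measure 114 mm over their backs; the gripper's body (76 mm by 85 mm) begins 54 mm behind the grasp point. The pads swing forward as they close: fully open they stand 13 mm farther back than shut.
Start: joints at [1.143, 0.527, 1.433, -0, 1.181, -0.178], TCP at [0.154, 0.606, 0.231] pointing down, gripper open.
Joint ranges: [-3.08, 3.08], [-0.75, 2.2], [0.22, 2.44], [-1.43, 4.57], [0, 2.65], [-2.85, 2.85]. Speed limits (rad/s): [2.79, 2.79, 3.14, 3.14, 3.14, 3.14].

## Interface

Orientations are given as a unit quaternion [x, y, z, w].
In Python, from station import manip, eyes, workorder gives the robot as it stands. The module is installed in compiled form; this text tells all that it offers.
- The arm moves only by the shell command python3 -m jog 'ROWS' [OPENING] [FORCE]. ROWS is JSON, a list of rows, each a list of 2 entries, a list of its own where there are three numbers: the shift along the tool's x, y, z in cm, then the turn about the tool's y in rad. A call has 1 to 20 rows; each row is the pose to reach, as a shift and turn from the pose commanded when the call began, along the tool's axes at that moment; what a row does not reach only later rows make up. A row lasts 1/12 s, in which the tool goes at most 41.7 mm and 7.16 degrees, less where a joint would pass 70% of its speed; a pose out of reach is approached as far as the arm can. A call with a gripper value outside its range is refused whole. OPENING is the finger opening in cm, from 0 to 8.54, set as the call begins (- or left out, the last holds). The fingers move at their own pace and stop on an object; FORCE is the grip in N (left out, the last holds). Time passes only in rows, so rows that repeat a pose let the fingers close. It gives the time, the measured TCP pose, the force and the opening at its end, in the units of the state.
- manip.sense(): the state, without advancing time (a new reading comes with each control period).
- eyes.snapshot(name): name is "scene" or "top" or "wrist"; returns a dict with "frame" (420x560x3 uint8, red, green, blue), "vfov" (degrees; the focal length in pixels is half the picture's height over the tangent of half this angle, whatever the lens; pixels are square), "cx", "cy" (the principal point, pixels), "rvec" (rotation vector, rad) and "tvec" (3), from world to camera coordinates, as OpenCV has them. Camera axes: x right, y down, z forward; pixel columns grow to the right and rows downward; lengths in m; the calibration is good to about 2 mm. A picture is of the moment at which its call begins. There is no depth.
- workorder.sign_off(): hands the job in, once; it reports no verdict.
The state is a dict: "t": time; "q": joint angles; "qd": joint speeds; "tau": joint torques, N m; "tcp_pos": TCP position; "tool_rot": TCP orientation; "force": force on the tool from outside, world axes, zero at the start; "ft_torque": the same for the moment, N m; "finger_gap": opening from 0.0 (shut) to 1.0 (fully open).
Only numpy, scipy, OpenCV 4.12 (cv2) and the standard library are available. Lean on these libraries where they do the work, as an engineer would, in place of code of your own. Each camera call takes 0.05 s, during which the arm holds its last target. There are 200 camera calls.

## Working session

There is one attempt and no reset: what is moved stays moved. The work goes in short steps, Python scripts to look and compute and a shell command to move; the robot and the scene stay as the last step left them, time stands still between calls to the robot, and variables do not carry over. Pictures are saved under pics/ and viewed, about 8 in all and at most 12, crops included, and the job is handed in when it is done.

```bash
mkdir -p pics; python3 - <<'E'
from station import manip, eyes
import cv2, pickle, numpy as np
s=manip.sense(); print({k:np.round(v,3).tolist() for k,v in s.items()})
d={n:eyes.snapshot(n) for n in("scene","top")}
pickle.dump(d,open('a.pkl','wb'))
for n in d:
    print(n,d[n]['vfov'],d[n]['cx'],d[n]['cy'],d[n]['rvec'],d[n]['tvec']); cv2.imwrite(f'pics/{n}1.png',d[n]['frame'][:,:,::-1])
E
```

```text
{'t': 0.0, 'q': [1.144, 0.528, 1.434, -0.0, 1.181, -0.179], 'qd': [-0.0, -0.0, -0.001, 0.001, 0.0, -0.0], 'tau': [0.002, -44.235, -17.803, -0.0, 0.008, -0.0], 'tcp_pos': [0.154, 0.605, 0.23], 'tool_rot': [0.702, -0.088, 0.087, -0.701], 'force': [-0.021, -0.01, -0.375], 'ft_torque': [-0.006, -0.016, -0.056], 'finger_gap': 1.0}
scene 45.70922593398449 272.9371480644156 208.5504632399221 [ 1.39109034  2.15219631 -0.901902  ] [ 0.17782378 -0.30196687  1.93628671]
top 56.47944593005843 279.1133718726759 208.91499522734622 [ 2.18401462 -2.13046082  0.12551938] [0.03607428 0.56934326 0.88561615]
```

View pics/scene1.png

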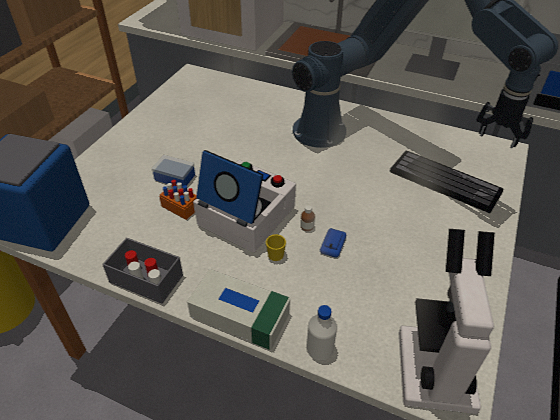

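View pics/top1.png

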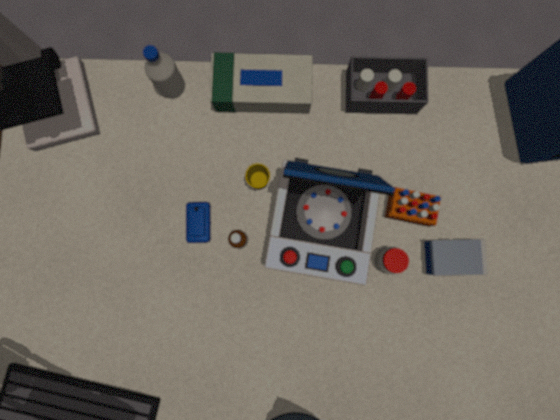

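The scene view shows the lid standing nearly upright, with its free edge running from about (202,152) to (263,172). The top view shows the red button at about (290,257), the green one at (347,266), and the rack beside the lid at (413,206). Next I'll work out the pose.

```bash
cat > h.py <<'E'
import cv2, numpy as np, pickle
def cam(d):
    f=d['frame'].shape[0]/2/np.tan(np.radians(d['vfov']/2)); R=cv2.Rodrigues(np.array(d['rvec']))[0]
    return np.array([[f,0,d['cx']],[0,f,d['cy']],[0,0,1]]),R,np.array(d['tvec']).ravel()
def ray(d,p):
    K,R,t=cam(d); return -R.T@t, R.T@np.linalg.solve(K,[p[0],p[1],1])
def onplane(d,p,n,c):
    o,v=ray(d,p); n=np.array(n,float); return o+v*((np.dot(n,c)-n@o)/(n@v))
def blob(d,lo,hi,box):
    h=cv2.cvtColor(d['frame'],cv2.COLOR_RGB2HSV); m=cv2.inRange(h,np.array(lo),np.array(hi))
    x0,y0,x1,y1=box; k=np.zeros_like(m); k[y0:y1,x0:x1]=m[y0:y1,x0:x1]
    cs=cv2.findContours(k,cv2.RETR_EXTERNAL,cv2.CHAIN_APPROX_NONE)[0]
    return max(cs,key=cv2.contourArea)
def mid(c): return np.array(cv2.minEnclosingCircle(c)[0])
E
python3 - <<'E'
from h import *
d=pickle.load(open('a.pkl','rb')); T,S=d['top'],d['scene']
z=[0,0,1]
g=blob(T,(50,80,30),(85,255,255),(325,245,370,290)); r=blob(T,(0,120,60),(8,255,255),(270,240,310,275))
G=onplane(T,mid(g),z,[0,0,.122]); R=onplane(T,mid(r),z,[0,0,.122])
print('G',mid(g),cv2.minEnclosingCircle(g)[1],G,'R',mid(r),R,np.linalg.norm(G-R))
a=R-G; yaw=np.arctan2(-a[0],a[1]); ex=np.array([np.cos(yaw),np.sin(yaw),0]); ey=np.array([-ex[1],ex[0],0])
C=(G+R)/2+.088*ex; C[2]=0; print('yaw',yaw,'C',C)
H=C+.108*ex+[0,0,.117]; print('H',H)
b=blob(S,(98,100,30),(122,255,255),(185,140,275,230)); q=cv2.boxPoints(cv2.minAreaRect(b)); ap=cv2.approxPolyDP(b,4,True)[:,0]
print('lid poly',ap.tolist())
ap=ap.astype(float)
tl=ap[np.argmin(ap@[1,1])]; tr=ap[np.argmax(ap@[1,-2])]
for p,y in((tl,-.1),(tr,.1)):
    P=onplane(S,p,ey,H+y*ey); v=P-H; u=np.array([-v@ex,v[2]]); 
    print(p,P,np.hypot(*u),'angle',np.arctan2(u[1],u[0])-np.arctan2(.010,.156))
# loose things rough
for n,p,h in(('rack',(413,206),.08),('jar',(395,260),.08),('tip',(455,257),.056),('cup',(258,177),.06),('amber',(238,239),.085)): print(n,onplane(T,p,z,[0,0,h]).round(3))
# base frame details for tool
from station import manip
from scipy.spatial.transform import Rotation as Ro
s=manip.sense(); print(Ro.from_quat(s['tool_rot']).as_matrix().round(3))
E
```

```text
G [346.52398682 266.26000977] 7.278985977172852 [ 0.44051792 -0.09409842  0.122     ] R [289.56604004 256.73583984] [0.45729059 0.02527708 0.122     ] 0.12054805812317597
yaw -0.13958968019691262 C [ 0.53604829 -0.04665471  0.        ]
H [ 0.64299779 -0.06168148  0.117     ]
lid poly [[204, 151], [197, 198], [251, 223], [260, 180], [268, 174]]
[204. 151.] [ 0.57489584 -0.15309516  0.25982097] 0.15294497983610186 angle 1.140892774444331
[268. 174.] [0.57623565 0.04868107 0.24556342] 0.15220258936104303 angle 0.9419635680195518
rack [ 0.577 -0.249  0.08 ]
jar [ 0.456 -0.208  0.08 ]
tip [ 0.466 -0.35   0.056]
cup [0.638 0.101 0.06 ]
amber [0.493 0.139 0.085]
[[ 0.969 -0.001  0.246]
 [-0.246 -0.002  0.969]
 [-0.    -1.    -0.002]]
```

Lid angle is about 1.14 rad, taking the clean corner. The hinge is at (0.643, -0.062) and yaw is -0.14. I'll shut the fingers, rise, align with the centrifuge and travel to a point behind the lid.

```bash
python3 -m jog '[[[0,-4,0],-0.109],[[0,-9,0],-0.109],[[0,-13,0],-0.109],[[65.8,-13,-52.4],-0.109],[[65.8,-13,-52.4],-0.109],[[65.8,-13,-52.4],-0.109],[[65.8,-13,-52.4],-0.109],[[65.8,-13,-52.4],-0.109],[[65.8,-13,-52.4],-0.109],[[65.8,-13,-52.4],-0.109],[[65.8,-13,-52.4],-0.109],[[65.8,-13,-52.4],-0.109],[[65.8,-13,-52.4],-0.109],[[65.8,-13,-52.4],-0.109],[[65.8,-13,-52.4],-0.109],[[65.8,-13,-52.4],-0.109],[[65.8,-13,-52.4],-0.109],[[65.8,-13,-52.4],-0.109],[[65.8,-13,-52.4],-0.109],[[65.8,-13,-52.4],-0.109]]' 0 20
cat > go.py <<'E'
import sys; from h import *; from station import manip
from scipy.spatial.transform import Rotation as Ro
H=np.array([.6430,-.0617,.117]); yaw=-.1396
A=np.array([[np.cos(yaw),np.sin(yaw),0],[-np.sin(yaw),np.cos(yaw),0],[0,0,1]])
s=manip.sense(); R=Ro.from_quat(s['tool_rot']).as_matrix()
print('t',s['t'],'rel hinge mm',(A@(s['tcp_pos']-H)*1e3).round(1),'F own',(A@s['force']).round(2),'yawerr',round(np.arctan2(R[1,0],R[0,0])-yaw,4),'gap',round(float(s['finger_gap']),3))
if len(sys.argv)>1:
    g=np.array(eval(sys.argv[1]))/1e3; print('to go cm',(R.T@(H+A.T@g-s['tcp_pos'])*100).round(2))
E
python3 go.py '[20,0,243]'
```

```text
t: 1.77
tcp_pos: [0.5828, 0.0398, 0.3598]
tool_rot: [-0.705, 0.05, -0.049, 0.705]
force: [0.7, 0.5, 0.3]
finger_gap: -0.001
t 1.7667 rel hinge mm [-73.7  92.1 242.8] F own [0.59 0.57 0.3 ] yawerr -0.0006 gap -0.001
to go cm [ 9.38 -0.03 -9.2 ]
```

```bash
python3 -m jog '[[[3,0,-3],0],[[6,0,-6],0],[[9.4,0,-9.2],0],[[9.4,0,-9.2],0],[[9.4,0,-9.2],0],[[9.4,0,-9.2],0],[[9.4,0,-9.2],0]]'
python3 go.py '[20,0,118]'; python3 - <<'E'
from h import *; from station import eyes
d={n:eyes.snapshot(n) for n in('scene','wrist','top')}
pickle.dump(d,open('b.pkl','wb'))
s=d['scene']['frame'][120:260,160:320]; cv2.imwrite('pics/b.png',np.hstack([cv2.resize(s,(400,350)),cv2.resize(d['top']['frame'][130:300,230:424],(399,350))])[:,:,::-1])
E
```

```text
t: 2.35
tcp_pos: [0.6614, -0.0611, 0.36]
tool_rot: [-0.705, 0.05, -0.048, 0.706]
force: [0.0, 0.4, 0.9]
finger_gap: 0.001
t 2.35 rel hinge mm [ 18.2   3.2 243. ] F own [-0.01  0.4   0.9 ] yawerr 0.001 gap 0.001
to go cm [ 0.21 12.5  -0.33]
```

View pics/b.png

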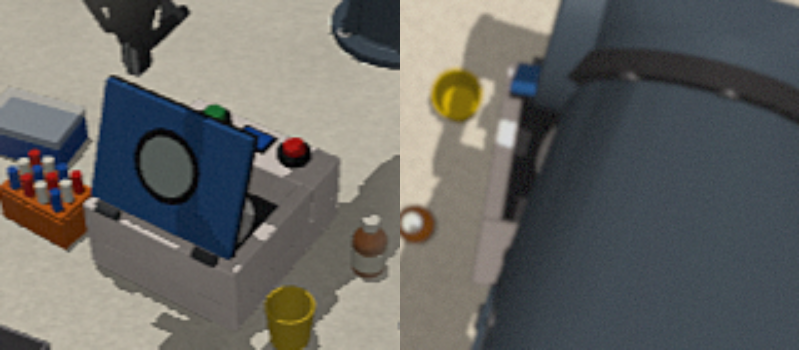

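```bash
python3 - <<'E'
from h import *
d=pickle.load(open('b.pkl','rb')); S=d['scene']; K,R,t=cam(S)
H=np.array([.6430,-.0617,.117]); yaw=-.1396; ex=np.array([np.cos(yaw),np.sin(yaw),0]); ey=np.array([-ex[1],ex[0],0]); ez=np.array([0,0,1.])
pr=lambda o:cv2.projectPoints(np.array([H+o[0]*ex+o[1]*ey+o[2]*ez]),np.array(S['rvec']),np.array(S['tvec']),K,None)[0].ravel().round(1)
print('tip',pr((.018,.003,.243)))
for p,y in(((203.2,150.8),-.1),((262.8,173.2),.1),((226.5,187),0)):
    P=onplane(S,p,ey,H+y*ey); v=P-H; u=np.array([-v@ex,v[2]]); r=np.hypot(*u); print(p,'r',r,'ang',np.arctan2(u[1],u[0])-np.arcsin(.01/r))
# hinge feet
print('hinge ends at y=+-.1',pr((0,-.1,0)),pr((0,.1,0)))
E
```

```text
tip [214.7 148. ]
(203.2, 150.8) r 0.15449115751452694 ang 1.1662613052076964
(262.8, 173.2) r 0.16000341113777145 ang 1.1528276955197236
(226.5, 187) r 0.08175092281704467 ang 1.2076754183667613
hinge ends at y=+-.1 [197.3 198.5] [252.8 224.3]
```

The lid is at about 1.16 rad in both corner readings, and the tip projects where it is seen. Next I descend behind the lid and tabulate the closing arc.

```bash
python3 -m jog '[[[0,3,-0.3],0],[[0,6,-0.3],0],[[0,9,-0.3],0],[[0,11.5,-0.3],0],[[0,12.5,-0.3],0],[[0,12.5,-0.3],0],[[-1.5,12.5,-0.3],0],[[-3,12.5,-0.3],0],[[-3,12.5,-0.3],0]]'
python3 go.py; python3 - <<'E'
import numpy as np
for th in np.arange(1.2,-.05,-.05):
    print(round(th,2),np.round([100*(-.125*np.cos(th)+.01*np.sin(th)+.011),100*(.125*np.sin(th)+.01*np.cos(th))],2))
E
```

```text
t: 3.25
tcp_pos: [0.631, -0.0605, 0.2375]
tool_rot: [0.705, -0.049, 0.049, -0.705]
force: [-0.6, 1.0, 0.1]
finger_gap: 0.002
t 3.25 rel hinge mm [-12.   -0.4 120.5] F own [-0.77  0.89  0.08] yawerr 0.0007 gap 0.002
1.2 [-2.5  12.01]
1.15 [-3.09 11.82]
1.1 [-3.68 11.59]
1.05 [-4.25 11.34]
1.0 [-4.81 11.06]
0.95 [-5.36 10.75]
0.9 [-5.89 10.41]
0.85 [-6.4  10.05]
0.8 [-6.89  9.66]
0.75 [-7.36  9.25]
0.7 [-7.82  8.82]
0.65 [-8.25  8.36]
0.6 [-8.65  7.88]
0.55 [-9.03  7.39]
0.5 [-9.39  6.87]
0.45 [-9.72  6.34]
0.4 [-10.02   5.79]
0.35 [-10.3    5.23]
0.3 [-10.55   4.65]
0.25 [-10.76   4.06]
0.2 [-10.95   3.46]
0.15 [-11.11   2.86]
0.1 [-11.24   2.24]
0.05 [-11.33   1.62]
-0.0 [-11.4   1. ]
```

```bash
python3 -m jog '[[[-0.7,0,0],0],[[-1.3,0,0],0],[[-1.6,0,0],0],[[-1.9,0,0],0],[[-2.2,0.1,0],0],[[-2.5,0.2,0],0],[[-3.05,0.46,0],0],[[-3.6,0.74,0],0],[[-4.15,1.05,0],0],[[-4.7,1.4,0],0],[[-5.2,1.75,0],0],[[-5.7,2.15,0],0],[[-6.15,2.55,0],0],[[-6.6,3.0,0],0],[[-7.05,3.45,0],0],[[-7.45,3.9,0],0],[[-7.45,3.9,0],0]]'
python3 go.py '[-86.5,0,78.8]'; python3 - <<'E'
from h import *; from station import eyes
d={n:eyes.snapshot(n) for n in('scene',)}
pickle.dump(d,open('c.pkl','wb'))
cv2.imwrite('pics/c.png',cv2.resize(d['scene']['frame'][120:260,160:320],(640,560))[:,:,::-1])
E
```

```text
t: 4.67
tcp_pos: [0.5569, -0.0506, 0.1948]
tool_rot: [-0.705, 0.051, -0.048, 0.706]
force: [0.4, 0.1, -0.6]
finger_gap: -0.001
t 4.6667 rel hinge mm [-86.9  -1.   77.8] F own [ 0.35  0.11 -0.6 ] yawerr -0.0001 gap -0.001
to go cm [ 0.03 -0.1   0.1 ]
```

View pics/c.png

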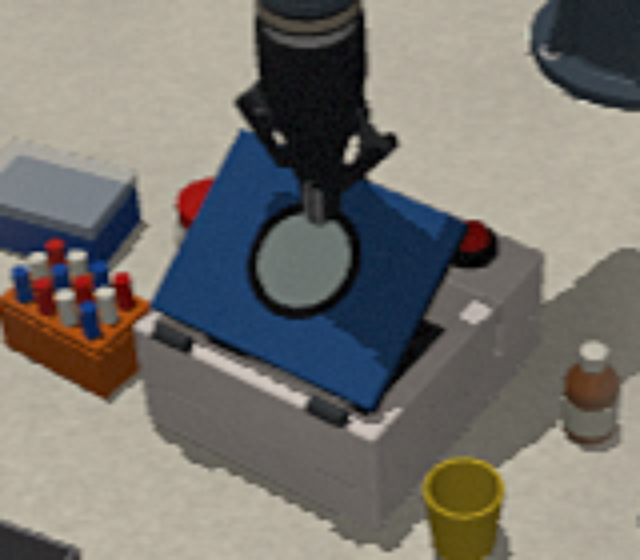

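The fingertips rest on the outer face near (315,210) in the crop and the lid has come down to about 0.55 rad. I'll continue the arc.

```bash
python3 -m jog '[[[-0.2,0.25,0],0],[[-0.4,0.5,0],0],[[-0.75,1.0,0],0],[[-1.05,1.55,0],0],[[-1.35,2.1,0],0],[[-1.65,2.65,0],0],[[-1.9,3.25,0],0],[[-2.1,3.8,0],0],[[-2.3,4.4,0],0],[[-2.45,5.0,0],0],[[-2.55,5.4,0],0],[[-2.6,5.7,0],0],[[-2.65,6.0,0],0],[[-2.7,6.3,0],0],[[-2.7,6.5,0],0],[[-2.7,6.7,0],0],[[-2.7,6.8,0],0],[[-2.7,6.9,0],0],[[-2.7,6.9,0],0]]'
python3 go.py '[-114,0,10]'
```

```text
t: 6.3
tcp_pos: [0.5322, -0.0473, 0.1272]
tool_rot: [0.705, -0.049, 0.05, -0.705]
force: [0.6, -0.3, -0.0]
finger_gap: -0.003
t 6.3 rel hinge mm [-111.7   -1.1   10.2] F own [ 0.63 -0.18 -0.02] yawerr -0.0002 gap -0.003
to go cm [-0.23  0.02  0.11]
```

```bash
python3 -m jog '[[[0,0.1,0],0],[[0,0.2,0],0],[[0,0.2,0],0],[[0,0.2,0],0]]'; python3 go.py
python3 -m jog '[[[0,0.1,0],0],[[0,0.2,0],0],[[0,0.2,0],0],[[0,0.2,0],0]]'; python3 go.py
```

```text
t: 6.63
tcp_pos: [0.5324, -0.0473, 0.127]
tool_rot: [0.706, -0.049, 0.05, -0.705]
force: [-2.1, 0.5, 11.9]
finger_gap: -0.002
t 6.6333 rel hinge mm [-111.5   -1.1   10. ] F own [-2.16  0.19 11.94] yawerr -0.0 gap -0.002
t: 6.97
tcp_pos: [0.5325, -0.0473, 0.1268]
tool_rot: [0.706, -0.048, 0.05, -0.705]
force: [-6.1, 2.1, 24.4]
finger_gap: 0.0
t 6.9667 rel hinge mm [-111.5   -1.2    9.8] F own [-6.33  1.21 24.43] yawerr 0.0002 gap 0.0
```

It stands firm on the stop with 24 N at the face height of a shut lid. Now I'll lift off, move above the green button and take another look.

```bash
python3 -m jog '[[[0,-1.5,0],0],[[0,-4,0],0],[[0,-7,0],0],[[-3,-7,-3],0],[[-6,-7,-5],0],[[-8.4,-7,-5.9],0],[[-8.4,-7,-5.9],0],[[-8.4,-7,-5.9],0]]'; python3 go.py '[-196,-60,60]'; python3 - <<'E'
from h import *; from station import eyes
d={n:eyes.snapshot(n) for n in('scene','wrist')}
pickle.dump(d,open('d.pkl','wb'))
cv2.imwrite('pics/d.png',np.hstack([cv2.resize(d['scene']['frame'][120:260,160:320],(400,350)),cv2.resize(d['wrist']['frame'],(400,300))[:, :] if 0 else cv2.copyMakeBorder(cv2.resize(d['wrist']['frame'],(400,300)),0,50,0,0,0)])[:,:,::-1])
w=d['wrist']
H=np.array([.6430,-.0617,.117]); yaw=-.1396; ex=np.array([np.cos(yaw),np.sin(yaw),0]); ey=np.array([-ex[1],ex[0],0])
try:
    g=blob(w,(50,80,30),(85,255,255),(0,0,560,420)); print(mid(g),cv2.minEnclosingCircle(g)[1],cv2.contourArea(g))
    for z in(.116,.122):
        P=onplane(w,mid(g),[0,0,1],[0,0,z]); v=P-H; print(z,P,'rel',v@ex,v@ey)
except Exception as e: print(e)
E
```

```text
t: 7.63
tcp_pos: [0.4399, -0.0943, 0.1936]
tool_rot: [0.705, -0.05, 0.05, -0.705]
force: [0.6, -0.0, 0.4]
finger_gap: -0.001
t 7.6333 rel hinge mm [-196.6  -60.5   76.6] F own [0.63 0.05 0.36] yawerr -0.0022 gap -0.001
to go cm [0.06 1.66 0.05]
[279.125    220.828125] 20.20332145690918 1189.5
0.116 [ 0.44516466 -0.0952286   0.116     ] rel -0.19124534192755366 -0.06073062305943352
0.122 [ 0.44285601 -0.09490513  0.122     ] rel -0.19357654459835705 -0.060731540255511515
```

View pics/d.png

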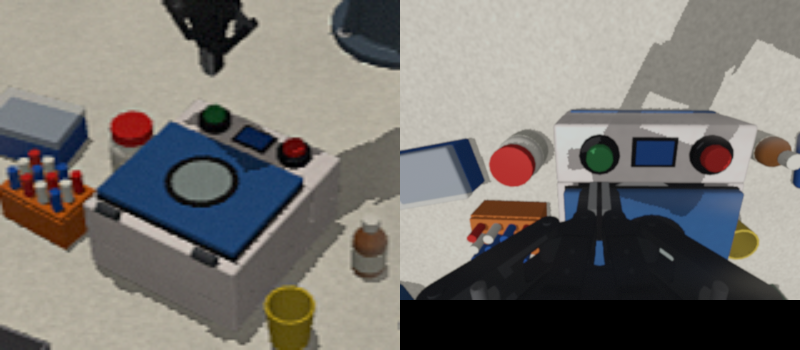

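The lid is shut and the wrist view puts the green button within about 3 mm of the aim point. I'll come down to it carefully.

```bash
python3 -m jog '[[[0.2,2,0],0],[[0.2,4,0],0],[[0.2,5,0],0],[[0.2,5.6,0],0],[[0.2,5.8,0],0],[[0.2,5.8,0],0],[[0.2,5.8,0],0]]'; python3 go.py
for i in 1 2 3; do python3 -m jog '[[[0,0.2,0],0],[[0,0.2,0],0],[[0,0.2,0],0]]' >/dev/null; python3 go.py; done
```

```text
t: 8.32
tcp_pos: [0.4433, -0.0943, 0.1356]
tool_rot: [0.706, -0.049, 0.05, -0.705]
force: [-0.4, 0.4, -0.3]
finger_gap: -0.002
t 8.3167 rel hinge mm [-193.2  -60.1   18.6] F own [-0.5   0.35 -0.27] yawerr 0.0003 gap -0.002
t 8.5667 rel hinge mm [-193.8  -60.2   16.6] F own [-0.39  0.11 -0.81] yawerr -0.0002 gap 0.003
t 8.8167 rel hinge mm [-193.7  -60.2   14.5] F own [-0.23 -0.06  1.68] yawerr -0.0004 gap -0.003
t 9.0667 rel hinge mm [-193.7  -60.2   12.4] F own [ 0.78 -0.38  2.8 ] yawerr -0.0003 gap -0.004
```

Contact came near 15 mm, so the top is at about z = 0.132. I'll keep going until it bottoms out.

```bash
for i in 1 2 3; do python3 -m jog '[[[0,0.1,0],0],[[0,0.15,0],0],[[0,0.15,0],0]]' >/dev/null; python3 go.py; done
```

```text
t 9.3167 rel hinge mm [-193.7  -60.2   10.8] F own [ 1.48 -0.17  3.35] yawerr -0.0002 gap 0.001
t 9.5667 rel hinge mm [-193.7  -60.2    9.3] F own [ 0.01 -0.16  5.23] yawerr -0.0003 gap 0.0
t 9.8167 rel hinge mm [-193.7  -60.2    8.9] F own [-1.57  0.03 14.95] yawerr -0.0001 gap -0.004
```

It is bottomed: about 6 mm of travel, and the force jumped past 5 N to 15 N. Now I'll hold briefly, let go and retreat.

```bash
python3 -m jog '[[[0,0,0],0],[[0,0,0],0],[[0,0,0],0],[[0,-1,0],0],[[0,-3,0],0],[[0,-6,0],0],[[0,-9,0],0],[[0,-12,0],0],[[-3,-14,0],0],[[-3,-14,0],0],[[-3,-14,0],0],[[-3,-14,0],0]]'; python3 go.py; python3 - <<'E'
from h import *; from station import eyes
d={n:eyes.snapshot(n) for n in('scene','wrist')}
cv2.imwrite('pics/e.png',np.hstack([cv2.resize(d['scene']['frame'][120:260,160:360],(440,308)),cv2.copyMakeBorder(cv2.resize(d['wrist']['frame'],(360,270)),0,38,0,0,0)])[:,:,::-1])
a=pickle.load(open('a.pkl','rb'))['scene']
for n,lo,hi,box in(('rack',(5,150,60),(15,255,255),(150,170,200,220)),('cup',(22,120,60),(32,255,255),(255,225,295,265)),('mouse',(100,100,30),(122,255,255),(315,225,350,260)),('amber',(3,60,30),(18,255,255),(296,200,320,236)),('tip',(98,100,20),(122,255,255),(145,150,198,190))):
    print(n,[np.array(cv2.minAreaRect(blob(x,lo,hi,box))[0]).round(1).tolist() for x in(a,d['scene'])])
E
```

```text
t: 10.82
tcp_pos: [0.412, -0.0897, 0.264]
tool_rot: [-0.705, 0.05, -0.049, 0.706]
force: [-0.0, -0.2, -0.1]
finger_gap: -0.001
t 10.8167 rel hinge mm [-224.8  -59.8  147. ] F own [-0.02 -0.21 -0.14] yawerr -0.0005 gap -0.001
rack [[176.9, 205.7], [177.8, 205.7]]
cup [[275.5, 247.0], [275.5, 247.0]]
mouse [[332.9, 242.3], [332.9, 242.3]]
amber [[307.5, 216.5], [307.5, 216.5]]
tip [[174.8, 179.9], [174.8, 179.9]]
```

View pics/e.png

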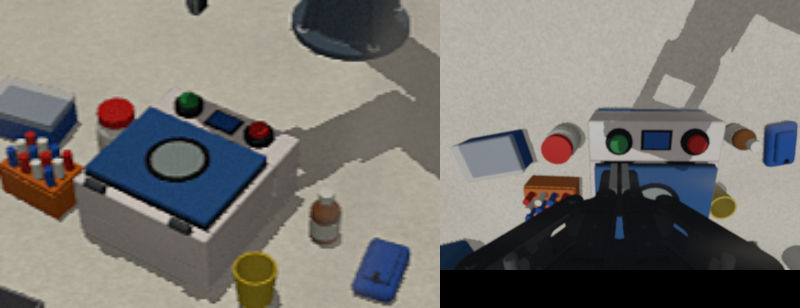

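The lid is shut, both buttons are out, the robot is clear and the loose things haven't moved. I'm handing in.

```bash
python3 -c "from station import workorder; print(workorder.sign_off())"
```

```text
the job is handed in; nothing more can be done
None
```

I shut the lid, pressed the green start button and released it, and handed the job in at about 11 s of the 42 s allowed. The sign-off gives no verdict.

- **Lid:** I pushed it over from its blue outer face with closed fingertips, at about 0.6 rad/s commanded. I then pressed it onto its stop with 24 N. The fingertip height there was 127 mm, which matches a shut lid.
- **Start button:** It was pressed in by about 6 mm. The force rose past 5 N to 15 N at the bottom of its travel, and I held it about 0.25 s longer before letting go.
- **Last checks:** The pictures show the lid shut and both buttons out. The measured force is about zero, with the gripper well clear.
- **Loose things:** The cup, mouse, amber bottle and tip box had not moved in the image. The rack's outline differed by about 1 pixel, most likely because the lid no longer hides or shades part of it. I checked the jar only by eye.
- **Disagreements:** My first lid-angle readings from the two corners differed (1.14 and 0.94 rad). A second look before contact gave 1.15 to 1.17 rad at both corners, and I used about 1.16. The button top was about 10 mm higher than I had assumed, which I found by touching it gently.

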